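Change the tape cassette of a stockroom label printer

TASK

The label printer has run out: lift the spent cassette out of its bay and put it flat on the floor of the cardboard tray, beside the old one. Then take the yellow cassette, turn it so that its bevelled corner meets the key block in the bay, seat it there fully home and shut the printer's lid. Leave the white and red cassettes, the air-duster can and the stapler where they are.

Things in the scene. Friction and masses are not known exactly. Their poses are not given: they have to be found in the camera images.
- printer: desktop label printer, fixed, white, 210 x 150 x 62 mm (own x, y, z); origin: centre of its underside. Keyboard at -x, lid hinge at +x. Its flat top (deck) is 62 mm up. The cassette bay is sunk 22 mm into the deck, centred 20 mm towards +x. A cassette goes in only with its own axes along the printer's; its top is then level with the deck. Turned half round it stands on the spindle and the key block
- bay (a point): centre of the bay's floor, 40 mm above the bench; axes as the printer's. A seated cassette has its origin here. Bay: 74 mm along x by 55 mm along y, 4 mm chamfer round its mouth. From its two long sides (+y and -y) finger recesses, 44 mm along x, run 28 mm outwards, as deep as the bay, so that a cassette in it can be gripped across its 52 mm width from above
- bay_key (a point): key: middle of the slanting face of the orange 45-degree block that fills the bay's (+x, +y) corner, at deck height (27, 18, 22 mm along x, y, z from the bay point); it takes the cassette's bevel. A white spindle, 9 mm across and 13 mm high, also stands on the bay floor, 14 mm towards -x from the bay point
- lid (a joint): printer lid's hinge, rad: 0 shut, about 1.65 to 2.0 at the start (open, leaning back beyond upright), 2.05 at most. The light lid stays where it is while beyond upright; pushed about 0.4 rad past upright towards shut it falls slowly shut by itself
- lid_hinge (a point): middle of the lid's hinge line, which runs along the printer's y, 94 mm towards +x from the printer's origin and 64 mm up. The lid is a flat white plate with a clear window, 136 mm wide along y, 5 mm thick, reaching 126 mm from the hinge; shut, it lies over the bay
- lid_edge (a point): middle of the lid's free edge on its outer face, 118 mm from the hinge; the open lid's outer face looks away from the bay (towards the printer's +x)
- spent: label-tape cassette, a flat rectangular block 70 x 52 x 22 mm (own x, y, z), 0.05-0.1 kg, light grey with a blue label on its upper face. Origin: centre of its underside. One corner, the (+x, +y) one, is cut off by a 16 x 16 mm bevel; a square 18 mm well for the drive spindle goes right through it, centred 14 mm towards -x. Used up; starts seated in the printer's bay
- yellow: label-tape cassette, a flat rectangular block 70 x 52 x 22 mm (own x, y, z), 0.05-0.1 kg, light grey with a yellow label on its upper face. Origin: centre of its underside. One corner, the (+x, +y) one, is cut off by a 16 x 16 mm bevel; a square 18 mm well for the drive spindle goes right through it, centred 14 mm towards -x. The new tape to load; starts flat on the bench, turned any way
- yellow_key (a point): middle of the yellow cassette's bevel, at its upper face (27, 18, 22 mm along x, y, z from its origin). If the cassette catches at the mouth of the bay, a light push on its top (under 10 N) seats it
- white: label-tape cassette, a flat rectangular block 70 x 52 x 22 mm (own x, y, z), 0.05-0.1 kg, light grey with a white label on its upper face. Origin: centre of its underside. One corner, the (+x, +y) one, is cut off by a 16 x 16 mm bevel; a square 18 mm well for the drive spindle goes right through it, centred 14 mm towards -x. A spare lying flat on the bench, to be left alone
- red: label-tape cassette, a flat rectangular block 70 x 52 x 22 mm (own x, y, z), 0.05-0.1 kg, light grey with a red label on its upper face. Origin: centre of its underside. One corner, the (+x, +y) one, is cut off by a 16 x 16 mm bevel; a square 18 mm well for the drive spindle goes right through it, centred 14 mm towards -x. A spare lying flat on the bench, to be left alone
- tray: cardboard tray for spent cassettes, fixed, 204 x 154 x 36 mm outside (own x, y, z), walls and floor 4 mm; origin: centre of its underside. Its -x half is empty
- old: label-tape cassette, a flat rectangular block 70 x 52 x 22 mm (own x, y, z), 0.05-0.1 kg, light grey with a blue label on its upper face. Origin: centre of its underside. One corner, the (+x, +y) one, is cut off by a 16 x 16 mm bevel; a square 18 mm well for the drive spindle goes right through it, centred 14 mm towards -x. Spent earlier; lies flat in the +x half of the tray, its length roughly along the tray's x
- duster: compressed-air duster, a blue and white spray can standing upright between the tray and the cassettes, 53 mm across, 190 mm high with its black and red trigger cap, about 0.3 kg; origin: centre of its underside. To be left alone
- stapler: red and black stapler standing on its base, 140 x 36 x 64 mm (own x, y, z); origin: centre of its underside. To be left alone
There are look-alikes about, which are no part of the job. Leave any orange look-alike of the yellow alone.

How it is judged:
On the way, in this order (a step that is already met when the one before it is completed fails the run):
1. the spent cassette lies flat on the floor of the tray (x of spent in the frame of tray between -0.1 and 0.1 m and y of spent in the frame of tray between -0.075 and 0.075 m and z of spent in the frame of tray below 0.01 m and angle between spent's own z axis and vertical below 0.1 rad and linear speed of spent below 0.02 m/s), for 0.2 s.
2. the yellow cassette is seated in the bay with its bevel at the key block, its top level with the deck (distance between yellow_key and bay_key below 0.005 m and z of yellow in the frame of printer below 0.043 m and angle between yellow's own z axis and vertical below 0.06 rad), for 0.3 s.
At the end, for the whole second after the job is handed in: The spent cassette lies flat (within 0.1 rad and 6 mm of the floor) inside the tray and the old one still lies on its floor; the yellow cassette is in the bay with its bevel within 5 mm of the key block's face and no more than 3 mm proud; the lid is shut (under 0.05 rad); all is at rest (all of step 2 and x of spent in the frame of tray between -0.1 and 0.1 m and y of spent in the frame of tray between -0.075 and 0.075 m and z of each of spent, old in the frame of tray below 0.01 m and angle between spent's own z axis and vertical below 0.1 rad and value of joint lid below 0.05 rad and velocity of joint lid between -0.05 and 0.05 rad/s and linear speed of each of yellow, spent below 0.01 m/s); the robot touches nothing.
It fails at once if the white cassette is shifted by more than 20 mm (distance of white from where it was at the start of the episode above 0.02 m).
It fails at once if the red cassette is shifted by more than 20 mm (distance of red from where it was at the start of the episode above 0.02 m).
It fails at once if the spray can is shifted by more than 20 mm (distance of duster from where it was at the start of the episode above 0.02 m).
It fails at once if the stapler is shifted by more than 20 mm (distance of stapler from where it was at the start of the episode above 0.02 m).
It also fails if it takes over 72 s, if anything falls off the work surface, if the arm or the gripper's body presses on something with over 40 N, if the wrist force passes 120 N, or if a joint passes its speed limit or range.

ROBOT

A 6-joint arm with a two-finger parallel gripper is mounted at the origin on the work surface. World frame = base frame: x ahead of the robot, y to its left, z up, the work surface at z = 0. Lengths are in m, angles in rad, forces in N, time in s.
With the tool pointing down it reaches from about 0.275 to 0.825 m from the base axis. Payload 4.9 kg.
Tool frame: the origin (TCP) lies midway between the tips of the shut fingers; the grasp point (between the pads) lies 19 mm behind it (bot.grip_depth is the distance from the TCP to the grasp point, in m); y points along the fingers, x is the direction in which the jaws open and shut, and the axes are right-handed (so a half turn about y gives the same grasp; the last joint's range is limited). The gripper opens to 85 mm and grips with 20 to 120 N. Pads are 22 mm wide; open, the fingers measure 114 mm over their backs; the gripper's body (76 mm by 85 mm) begins 54 mm behind the grasp point. The pads swing forward as they close: fully open they stand 13 mm farther back than shut.
Start: joints at [1.01, 0.326, -0.193, 1.052, 0, 1.437], TCP at [0.228, 0.501, 0.231] pointing down, gripper open.
Joint ranges: [-2.65, 2.65], [-0.97, 1.79], [-1.3, 1.35], [-1.93, 2.1], [-1.47, 1.37], [-3.14, 3.14]. Speed limits (rad/s): [2.57, 2.57, 3.14, 3.14, 3.14, 3.14].

INTERFACE

Orientations are given as a unit quaternion [w, x, y, z].
In Python, from cell import bot gives the robot as it stands. Calls block until the motion is done:
- bot.move_pose(position, orientation): joint-space move of the TCP to a pose.
- bot.move_linear(position, speed=0.15, rotation=None, until_force=None): straight line of the TCP; rotation=None keeps the orientation; speed is the mean speed in m/s. With until_force (N) it stops when the force on the tool has changed by that much, and returns True; else False.
- bot.goto_joints(angles): joint-space move.
- bot.set_gripper(opening, grasp_force=None): opening from 0.0 (shut) to 1.0 (fully open); grasp_force is the grip in N (None keeps the last); returns when the fingers have stopped.
- bot.wait(seconds).
- bot.solve_ik(position, orientation): joint angles nearest the present ones, or None.
- bot.camera(name): name is "side" or "top" or "wrist"; returns the picture (384x512x3 uint8, red, green, blue); there is no depth.
- bot.calibration(name): a dict with "mtx" (3x3 intrinsics, pixels), "extrinsics" (4x4, takes a point from world to camera coordinates); the wrist camera has in their place "hand_eye" (4x4, takes a point from camera to tool coordinates, whose origin is the TCP and whose axes are the tool frame's). Camera axes: x right, y down, z forward; pixel columns grow to the right and rows downward; lengths in m; the calibration is good to about 2 mm. A picture is of the moment at which its call begins: read the wrist's pose just before it. calibration takes no time and is no camera call.
A pose or a line that the arm cannot do raises bot.PlanningError and nothing moves.
- bot.close_job(): hands the job in, once; it reports no verdict.
Trained networks look in the newest picture that a camera, given by its name, has taken for a name from the list of things; names that differ only in an ending like _2 or _b are one class to them, and where a whole thing is asked for, a point or a joint stands for the part that bears it (a point fixed in the world has none). Each returns a list of dicts, best first, with "confidence" (0 to 1); they miss things now and then, are a little off and sometimes report something else, mostly with a low value. They report only what shows in the picture. A call takes as long as a camera call. They do not tell look-alikes from the thing itself.
- bot.search_frame(camera, thing): "bbox" ([left, top, width, height] in pixels, round what is visible of it).
Readings, each from a call of its own:
- bot.read_clock(): time.
- bot.read_joint_positions(): joint angles.
- bot.read_joint_vel(): joint speeds.
- bot.read_joint_efforts(): joint torques, N m.
- bot.read_position(): TCP position.
- bot.read_tool_rot(): TCP orientation.
- bot.read_ft_force(): force on the tool from outside, world axes, zero at the start.
- bot.read_moment(): the same for the moment, N m.
- bot.read_gripper_width(): opening from 0.0 (shut) to 1.0 (fully open).
Only numpy, scipy, OpenCV 4.12 (cv2) and the standard library are available. Lean on these libraries where they do the work, as an engineer would, in place of code of your own. Each camera call takes 0.05 s, during which the arm holds its last target. There are 200 camera calls.

## Working session

There is one attempt and no reset: what is moved stays moved. The work goes in short steps, each a Python script; the robot and the scene stay as the last script left them, time stands still between calls to the robot, and variables do not carry over. Pictures are saved under pics/ and viewed, about 8 in all and at most 12, crops included, and the job is handed in when it is done.

```bash
ls; mkdir -p pics
python3 - <<'E'
from cell import bot
import cv2,numpy as np
np.set_printoptions(precision=4,suppress=True)
for c in ["top","side"]:
    im=bot.camera(c); cv2.imwrite(f"pics/{c}0.png",cv2.resize(im[:,:,::-1],None,fx=1.5,fy=1.5,interpolation=cv2.INTER_CUBIC))
    cal=bot.calibration(c); print(c,cal["mtx"],cal["extrinsics"])
print(bot.calibration("wrist"))
print(bot.read_position(),bot.read_tool_rot(),bot.read_clock(),bot.grip_depth)
for t in ["printer","lid","spent","yellow","white","red","tray","duster","stapler"]:
    print(t,[(np.round(d["bbox"]),round(d["confidence"],2)) for d in bot.search_frame("top",t)][:4])
E
```

```text
pics
top [[423.3054   0.     256.4348]
 [  0.     423.3054 190.3395]
 [  0.       0.       1.    ]] [[-0.0057 -0.9997  0.0256 -0.0571]
 [-0.9931  0.0026 -0.1171  0.5996]
 [ 0.1169 -0.0261 -0.9928  0.9768]
 [ 0.      0.      0.      1.    ]]
side [[418.0912   0.     253.811 ]
 [  0.     418.0912 186.4329]
 [  0.       0.       1.    ]] [[ 0.954  -0.2989 -0.0227 -0.6053]
 [-0.199  -0.575  -0.7936  0.1569]
 [ 0.2241  0.7616 -0.608   1.0929]
 [ 0.      0.      0.      1.    ]]
{'mtx': array([[321.5139,   0.    , 259.9128],
       [  0.    , 321.5139, 192.5434],
       [  0.    ,   0.    ,   1.    ]]), 'hand_eye': array([[ 1.    , -0.0007,  0.0008,  0.0003],
       [-0.001 , -0.2933,  0.956 , -0.1425],
       [-0.0004, -0.956 , -0.2933,  0.0754],
       [ 0.    ,  0.    ,  0.    ,  1.    ]])}
[0.2274 0.5002 0.2306] [-0.5943  0.5948  0.3823 -0.3833] 0.1 0.0187
printer [(array([ 76., 194., 134.,  79.]), 0.92)]
lid [(array([ 74., 205.,  50.,  66.]), 0.85), (array([249., 191.,  26.,  35.]), 0.55), (array([374., 168.,  26.,  29.]), 0.52)]
spent [(array([141., 224.,  33.,  24.]), 0.67)]
yellow [(array([252.,  90.,  32.,  30.]), 0.97), (array([140., 226.,  34.,  25.]), 0.68), (array([257., 136.,  33.,  37.]), 0.6)]
white [(array([250., 193.,  28.,  31.]), 0.66)]
red [(array([253., 254.,  32.,  22.]), 0.58)]
tray [(array([257., 135.,  32.,  38.]), 0.63), (array([253., 251.,  35.,  24.]), 0.23)]
duster [(array([318., 192.,  41.,  25.]), 0.61)]
stapler [(array([152., 113.,  58.,  41.]), 0.85)]
```

View pics/top0.png

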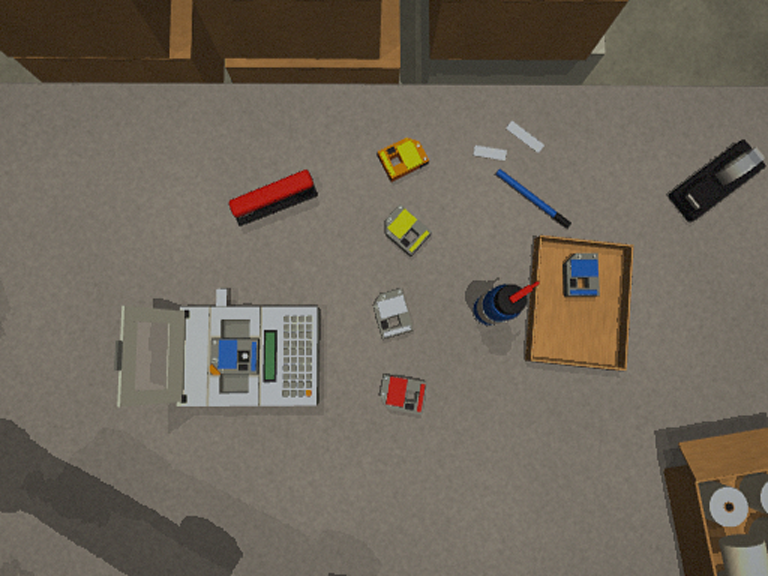

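View pics/side0.png

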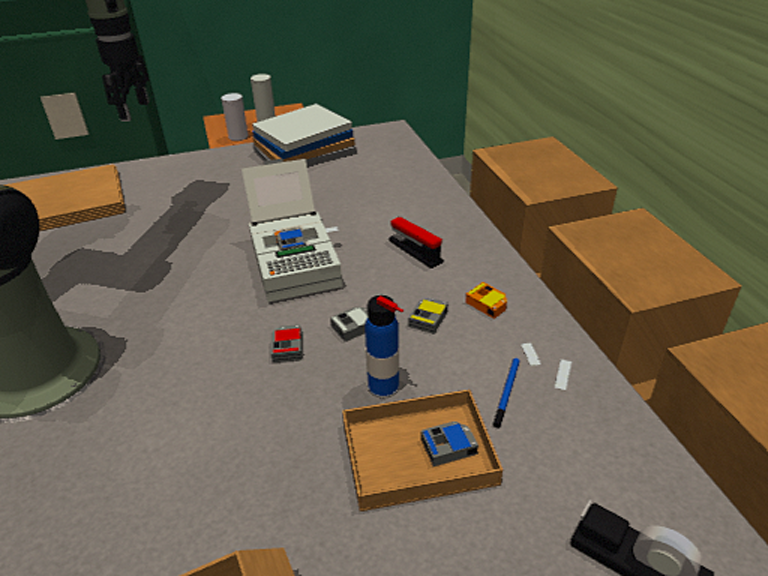

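```bash
cat > h.py <<'E'
from cell import bot
import cv2,numpy as np
from scipy.spatial.transform import Rotation as R
from scipy.optimize import least_squares
np.set_printoptions(precision=4,suppress=True)
def wq(q): return R.from_quat([q[1],q[2],q[3],q[0]])
def quat(a):  # tool down, tool z (camera side) along yaw a; jaws along (sin a,-cos a)
    c,s=np.cos(a),np.sin(a)
    q=R.from_matrix(np.array([[s,0,c],[-c,0,s],[0,-1,0]])).as_quat(); return [q[3],q[0],q[1],q[2]]
def cam(name):
    k=bot.calibration(name)
    if name!="wrist": return k["mtx"],np.array(k["extrinsics"])
    T=np.eye(4);T[:3,:3]=wq(bot.read_tool_rot()).as_matrix();T[:3,3]=bot.read_position()
    return k["mtx"],np.linalg.inv(T@k["hand_eye"])
def ray(C,uv,z):
    K,E=C; d=E[:3,:3].T@np.linalg.inv(K)@[uv[0],uv[1],1]; o=-E[:3,:3].T@E[:3,3]
    return o+d*(z-o[2])/d[2]
def proj(C,P):
    K,E=C; p=(np.asarray(P)@E[:3,:3].T+E[:3,3])@K.T; return p[:,:2]/p[:,2:]
def fit(C,local,uv,x0):  # planar pose x,y,yaw; z in local
    L=np.array(local,float);uv=np.array(uv,float)
    def w(x):
        c,s=np.cos(x[2]),np.sin(x[2]); return np.c_[x[0]+c*L[:,0]-s*L[:,1],x[1]+s*L[:,0]+c*L[:,1],L[:,2]]
    r=least_squares(lambda x:(proj(C,w(x))-uv).ravel(),x0)
    return r.x,np.abs(r.fun).max()
def shot(n,crop=None,f=1.5):
    C=cam("wrist"); im=bot.camera("wrist"); np.savez(f"pics/{n}.npz",im=im,K=C[0],E=C[1])
    if crop: im=im[crop[1]:crop[3],crop[0]:crop[2]]
    cv2.imwrite(f"pics/{n}.png",cv2.resize(im[:,:,::-1],None,fx=f,fy=f,interpolation=cv2.INTER_CUBIC)); return C
E
python3 - <<'E'
from h import *
print("tool z",wq(bot.read_tool_rot()).as_matrix())
C=cam("top")
for n,u,z in [("spent",(235,356),.062),("key",(213,368),.062),("yellow",(407,231),.022),("white",(393,313),.022),("red",(403,393),.022),("duster",(490,308),0.05),("old",(582,275),.026),
 ("trayTL",(540,237),.036),("trayTR",(631,246),.036),("trayBR",(626,369),.036),("trayBL",(528,360),.036),("prnTR",(318,305),.062),("prnBR",(318,405),.062),("hingeT",(183,307),.062),("hingeB",(183,404),.062)]:
    print(n,ray(C,np.array(u)/1.5,z))
p=ray(C,np.array((240,356))/1.5,.062)
bot.move_pose([p[0],p[1],.20],quat(-np.pi/2)); print(bot.read_joint_positions()); shot("w1")
y=ray(C,np.array((407,231))/1.5,.022)
bot.move_pose([y[0],y[1],.16],quat(np.pi)); print(bot.read_joint_positions()); shot("w2"); print(bot.read_clock())
E
```

```text
tool z [[ 0.4139 -0.     -0.9103]
 [ 0.9103 -0.0001  0.4139]
 [-0.0001 -1.      0.    ]]
spent [0.4887 0.1699 0.062 ]
key [0.4707 0.2028 0.062 ]
yellow [ 0.6907 -0.097   0.022 ]
white [ 0.5564 -0.0731  0.022 ]
red [ 0.4292 -0.0881  0.022 ]
duster [ 0.5616 -0.2247  0.05  ]
old [ 0.6169 -0.3811  0.026 ]
trayTL [ 0.6778 -0.3117  0.036 ]
trayTR [ 0.6629 -0.4599  0.036 ]
trayBR [ 0.465  -0.4417  0.036 ]
trayBL [ 0.4801 -0.2858  0.036 ]
prnTR [0.5663 0.0442 0.062 ]
prnBR [0.4142 0.0432 0.062 ]
hingeT [0.5639 0.2509 0.062 ]
hingeB [0.4172 0.2464 0.062 ]
[ 0.1779  0.2858 -0.3335  0.9514  0.0001 -1.3932]
[-0.244   0.6492  0.1468  1.0689  0.0004 -0.2458]
4.3
```

View pics/w1.png

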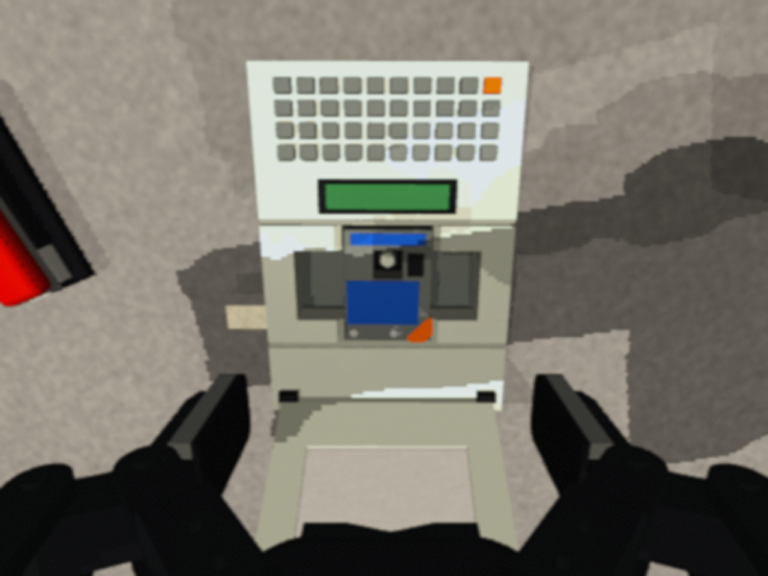

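View pics/w2.png

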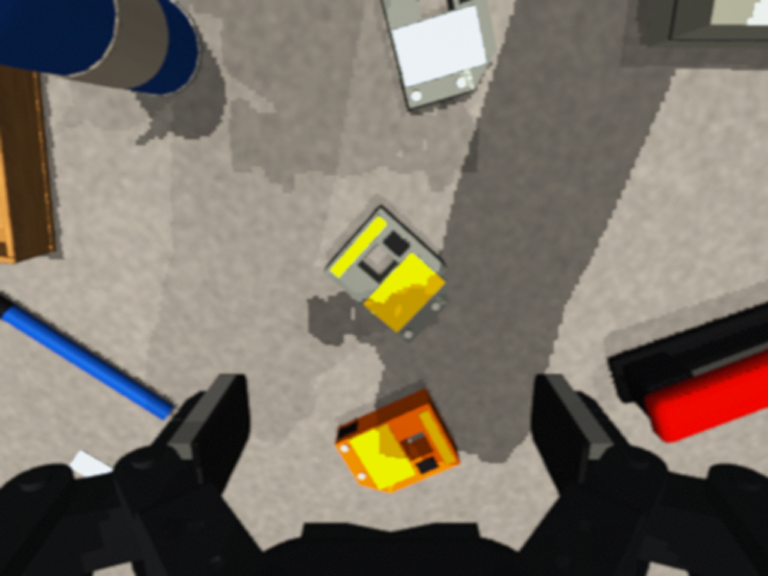

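```bash
cat > p.py <<'E'
from h import *
def ld(n):
    d=np.load(f"pics/{n}.npz"); return d["K"],d["E"]
z=.062
pr,e1=fit(ld("w1"),[(-.105,-.075,z),(-.105,.075,z),(-.002,-.0555,z),(.042,-.0555,z),(-.002,.0555,z),(.042,.0555,z)],
 np.array([(247,61),(529,61),(296,251),(298,319),(480,251),(478,319)])/1.5,[.49,.149,np.pi/2])
t=.022
ye,e2=fit(ld("w2"),[(-.035,.026,t),(-.035,-.026,t),(.035,-.026,t),(.019,.026,t)],np.array([(380,206),(327,268),(410,340),(445,264)])/1.5,[.69,-.097,.8])
def loc(p,x,y): c,s=np.cos(p[2]),np.sin(p[2]); return np.array([p[0]+c*x-s*y,p[1]+s*x+c*y])
bay=loc(pr,.020,0); tray=np.array([.5715,-.3748,-.11]); spot=loc(tray,-.05,-.008)
D=.003
E
python3 - <<'E'
from p import *
print(pr,e1,ye,e2,bay,loc(pr,.047,.018),spot)
C=ld("w1");print("check key px",proj(C,[[*loc(pr,.047,.018),.062],[*loc(pr,.006,0),.053]])*1.5, "spindle seen (387,260), key (421,328)")
if e1<2.5 and e2<2 and abs(bay-[.4887,.1699]).max()<.008:
    bot.set_gripper(.8,40)
    q=quat(pr[2]-np.pi)
    bot.move_pose([*bay,.13],q)
    shot("w3")
    print("hit",bot.move_linear([*bay,.040+D],speed=.08,until_force=12),bot.read_position(),bot.read_ft_force(),bot.read_clock())
E
```

```text
[0.4894 0.1529 1.5702] 0.9516442313473021 [ 0.6928 -0.0916  0.849 ] 2.3329477265060348 [0.4894 0.1729] [0.4715 0.1999] [ 0.5209 -0.3773]
check key px [[416.9139 327.4186]
 [388.0919 260.049 ]] spindle seen (387,260), key (421,328)
```

Run:
```python
from p import *
bot.set_gripper(.8,40)
q=quat(pr[2]-np.pi)
bot.move_pose([*bay,.13],q)
print("hit",bot.move_linear([*bay,.040+D],speed=.08,until_force=12),bot.read_position(),bot.read_ft_force())
bot.set_gripper(0,40); print("width",bot.read_gripper_width())
print("lift",bot.move_linear([*bay,.10],speed=.08,until_force=25),bot.read_ft_force())
bot.move_linear([*bay,.27],speed=.25)
print("width",bot.read_gripper_width(),bot.read_clock())
C=cam("side"); im=bot.camera("side")[90:250,100:300]
cv2.imwrite("pics/s1.png",cv2.resize(im[:,:,::-1],None,fx=3,fy=3,interpolation=cv2.INTER_CUBIC))
im=np.load("pics/w2.npz")["im"][120:240,190:320]
cv2.imwrite("pics/w2c.png",cv2.resize(im[:,:,::-1],None,fx=6,fy=6,interpolation=cv2.INTER_CUBIC)[:600])
```

```text
hit False [0.4899 0.173  0.0435] [ 0.3147 -0.5209  0.1768]
width 0.596790211324031
lift False [-0.5449  0.3154 -1.0219]
width 0.5996245725498778 9.1167
```

View pics/w2c.png

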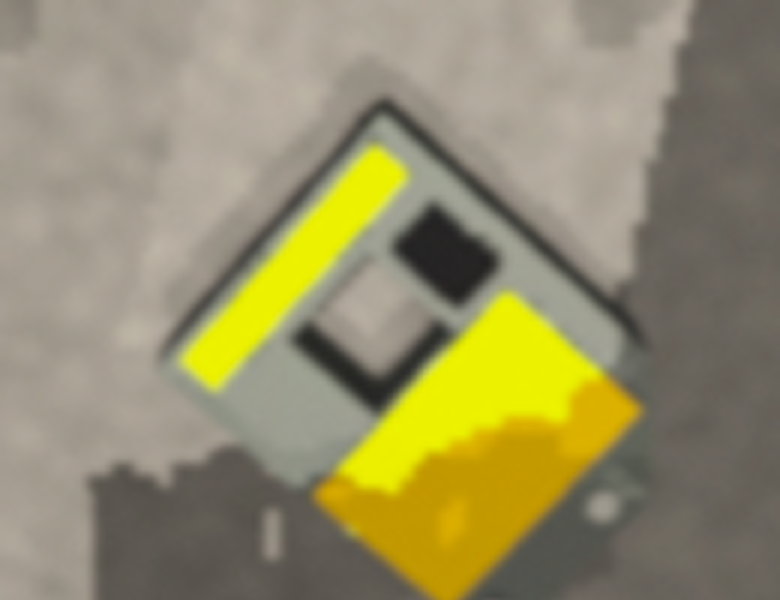

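Run:
```python
from p import *
q=quat(np.pi+tray[2])
bot.move_pose([*spot,.30],q)
shot("w4")
C=cam("wrist")
print(bot.read_gripper_width(),bot.read_joint_positions(),bot.read_clock())
```

```text
0.5994061680388479 [-0.7396  0.4775  0.211   1.3042  0.0003 -0.6316] 11.2083
```

View pics/w4.png

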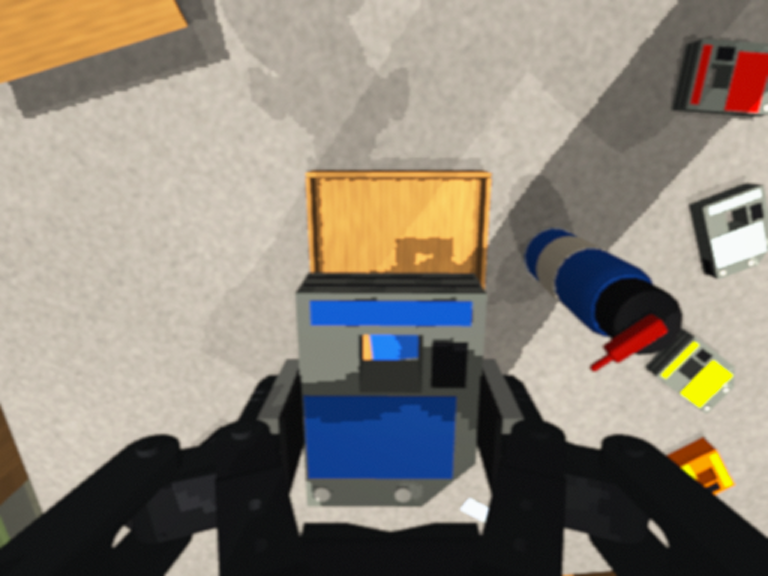

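Run:
```python
from p import *
C=ld("w4")
a=ray(C,(307.5/1.5,172/1.5),.036)[:2]; b=ray(C,(490.5/1.5,172/1.5),.036)[:2]
d=b-a; yaw=np.arctan2(-d[0],d[1]); n=np.array([np.cos(yaw),np.sin(yaw)])
print("tray corners",a,b,np.linalg.norm(d),yaw,"centre",(a+b)/2+.102*n)
t3=np.array([*((a+b)/2+.102*n),yaw]); spot=loc(t3,-.052,-.006); print(spot)
o=np.array([190,120])
f=lambda u:np.array(u)/6+o
print(fit(ld("w2"),[(-.035,.026,t),(-.035,-.026,t),(.019,.026,t),(.035,-.026,t)],[f((385,113)),f((170,364)),f((622,343)),np.array((408,340))/1.5],[.69,-.097,.8]))
assert abs(t3-tray).max()<.03
q=quat(np.pi+yaw)
bot.move_pose([*spot,.20],q)
print("hit",bot.move_linear([*spot,.06],speed=.2,until_force=15))
print("hit",bot.move_linear([*spot,.004+D+.0005],speed=.04,until_force=5),bot.read_position())
bot.set_gripper(.8); bot.move_linear([*spot,.10],speed=.15)
shot("w5"); bot.move_linear([*spot,.27],speed=.25)
print(bot.read_clock())
```

```text
tray corners [ 0.4639 -0.4369] [ 0.4802 -0.2876] 0.15022531734885067 -0.10868121723922883 centre [ 0.5734 -0.3733]
[ 0.5211 -0.3736]
(array([ 0.694 , -0.0923,  0.8431]), np.float64(4.3629605860061815))
hit False
hit True [ 0.5209 -0.3734  0.0078]
15.7667
```

View pics/w5.png

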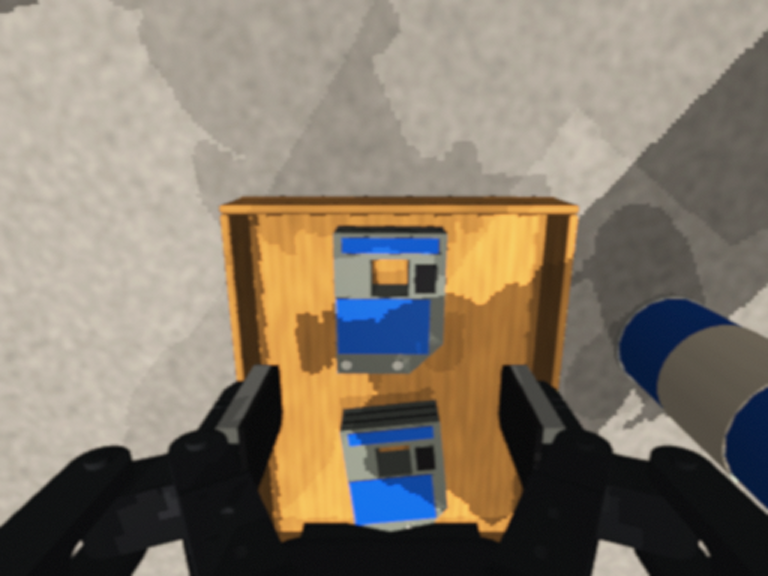

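Run:
```python
from p import *
bot.move_pose([.693,-.092,.25],quat(.845-np.pi))
bot.move_linear([.693,-.092,.11],speed=.25)
shot("w6",crop=(140,60,380,260),f=3); print(bot.read_clock(),bot.read_joint_positions())
```

```text
17.775 [-0.2385  0.6885  0.0923  0.971  -0.     -1.0824]
```

View pics/w6.png

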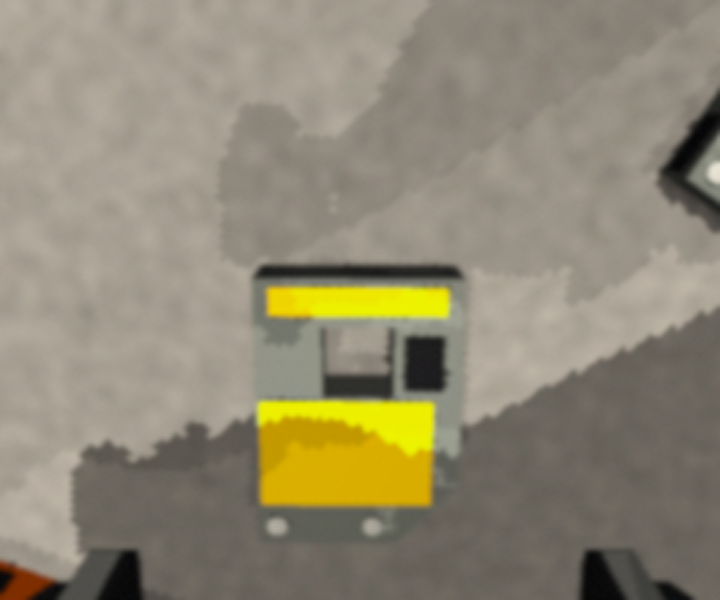

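Run:
```python
from p import *
f=lambda u:[(np.array(p)+0)/3+np.array([140,60]) for p in u]
y2,e=fit(ld("w6"),[(-.035,-.026,t),(-.035,.026,t),(.035,-.026,t),(.035,.010,t)],f([(253,279),(466,279),(261,541),(398,541)]),[.69,-.097,.84])
print(y2,e)
assert e<2.5 and abs(y2-ye).max()<.03
np.save("pics/y2.npy",y2)
bot.move_pose([y2[0],y2[1],.09],quat(y2[2]-np.pi))
print("hit",bot.move_linear([y2[0],y2[1],D],speed=.08,until_force=12),bot.read_position())
bot.set_gripper(0,40); print(bot.read_gripper_width())
bot.move_linear([y2[0],y2[1],.30],speed=.25)
bot.move_pose([*bay,.20],quat(pr[2]-np.pi)); print(bot.read_gripper_width(),bot.read_clock())
shot("w7")
```

```text
[ 0.6943 -0.0918  0.8437] 0.30626826052315437
hit False [ 0.6949 -0.092   0.0038]
0.592022870005723
0.5940414886297746 22.2083
```

View pics/w7.png

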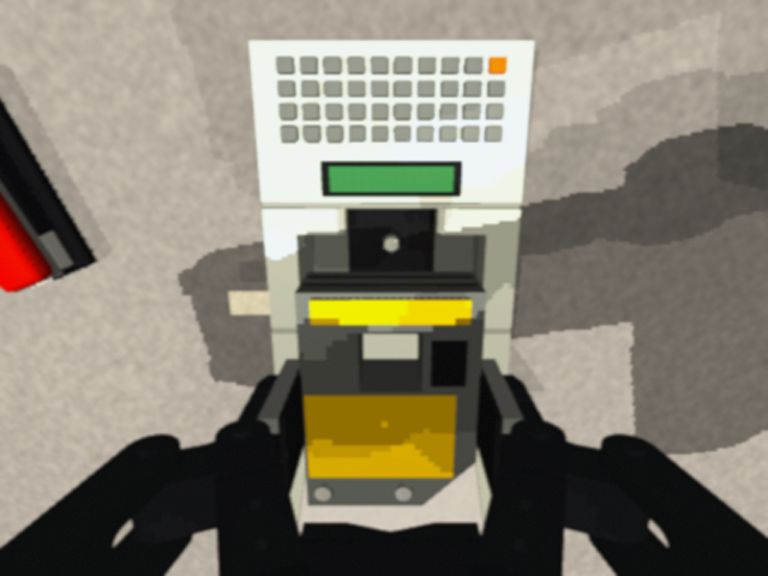

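Run:
```python
from p import *
bot.move_linear([*bay,.09],speed=.15)
print("hit",bot.move_linear([*bay,.040+D+.0005],speed=.04,until_force=8),bot.read_position(),bot.read_ft_force())
bot.set_gripper(.8); bot.wait(.2)
bot.move_linear([*bay,.13],speed=.15)
shot("w8",crop=(140,60,380,260),f=3); print(bot.read_clock())
```

```text
hit True [0.4891 0.1728 0.044 ] [-0.3726  0.5209  4.3705]
25.525
```

View pics/w8.png

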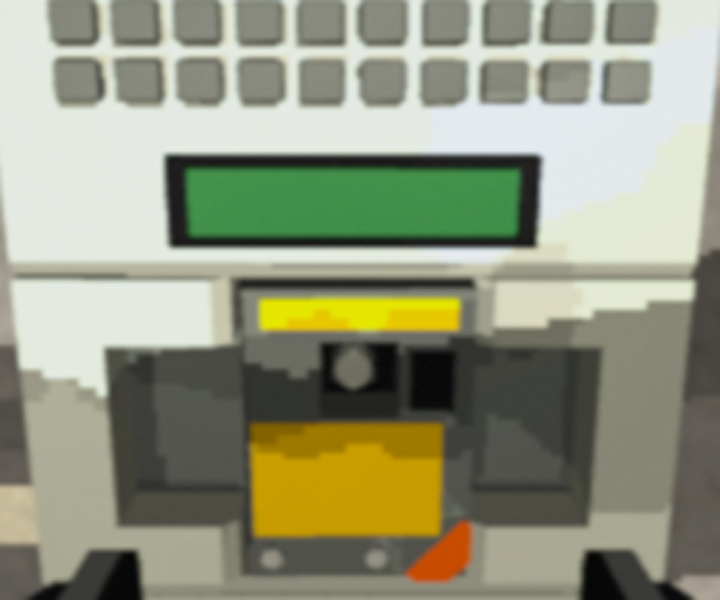

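Run:
```python
from p import *
q=quat(pr[2]-np.pi)
bot.set_gripper(0,20)
b=loc(pr,.027,0)
bot.move_linear([*b,.085],speed=.15)
print("push",bot.move_linear([*b,.058],speed=.02,until_force=6),bot.read_position(),bot.read_ft_force())
bot.move_linear([*b,.30],speed=.3)
k=loc(pr,.094+.13,0)
bot.move_pose([*k,.30],q)
print(bot.move_linear([*k,.135],speed=.2,until_force=10),bot.read_position())
e=loc(pr,.094-.05,0)
print(bot.move_linear([*e,.135],speed=.12,until_force=15),bot.read_position(),bot.read_ft_force())
bot.move_linear([*bot.read_position()[:2],.30],speed=.2)
bot.wait(1)
im=bot.camera("side")[60:220,120:280]
cv2.imwrite("pics/s2.png",cv2.resize(im[:,:,::-1],None,fx=3,fy=3,interpolation=cv2.INTER_CUBIC)); print(bot.read_clock())
```

```text
push True [0.4894 0.1799 0.0621] [ 0.4618 -0.223   6.4259]
False [0.4906 0.3768 0.1364]
True [0.4902 0.3134 0.1364] [0.3955 2.114  3.1492]
33.15
```

View pics/s2.png

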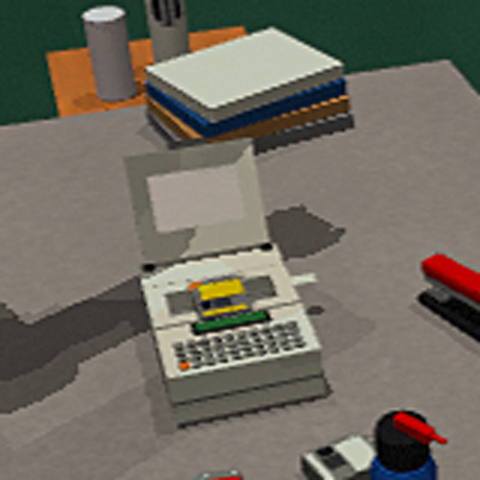

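Run:
```python
from p import *
q=quat(pr[2]-np.pi)
k=loc(pr,.094+.10,0); e=loc(pr,.094-.05,0)
bot.move_linear([*k,.30],speed=.2)
print(bot.move_linear([*k,.135],speed=.2,until_force=10),bot.read_position())
c=bot.read_position()
for y in np.linspace(c[1],e[1],4)[1:]:
    h=bot.move_linear([e[0],y,.135],speed=.06,until_force=30); print(h,bot.read_position(),bot.read_ft_force())
    if h: break
bot.move_linear([*bot.read_position()[:2],.30],speed=.2)
bot.wait(2)
im=bot.camera("side")[60:220,120:280]
cv2.imwrite("pics/s3.png",cv2.resize(im[:,:,::-1],None,fx=3,fy=3,interpolation=cv2.INTER_CUBIC)); print(bot.read_clock())
```

```text
False [0.4904 0.3471 0.1361]
False [0.4892 0.2966 0.1345] [-0.532  -0.2372  0.1701]
False [0.4896 0.2471 0.1351] [ 0.728  -0.5237  0.0798]
False [0.4895 0.1971 0.1351] [ 0.3112  0.5336 -0.2238]
40.4167
```

View pics/s3.png

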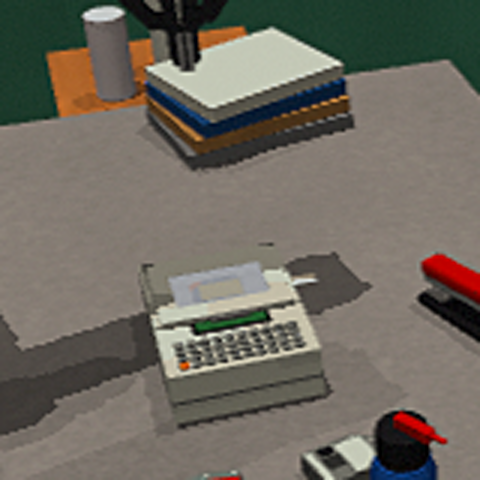

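Run:
```python
from p import *
b=loc(pr,.094-.116,0)
bot.move_linear([*b,.15],speed=.2)
print("press",bot.move_linear([*b,.064],speed=.03,until_force=4),bot.read_position())
bot.move_linear([*b,.30],speed=.25)
p=loc(pr,.1,.0); bot.wait(1)
C=cam("side"); a=bot.camera("side"); bot.wait(.5); d=bot.camera("side")
print("motion",np.abs(a.astype(int)-d)[60:220,120:280].max())
A=bot.camera("top"); im=np.hstack([A[70:290,60:460]])
cv2.imwrite("pics/t2.png",cv2.resize(im[:,:,::-1],None,fx=2,fy=2,interpolation=cv2.INTER_CUBIC)); print(bot.read_clock(),bot.read_ft_force())
```

```text
press True [0.4895 0.1309 0.0694]
motion 22
46.4833 [ 0.1971 -0.1632  0.2342]
```

Run:
```python
from p import *
for c,t in [("top","white"),("top","red"),("top","duster"),("top","stapler")]:
    bot.camera(c); print(t,[(np.round(d["bbox"]),round(d["confidence"],2)) for d in bot.search_frame(c,t)][:1])
print(bot.read_position()); bot.close_job()
```

```text
white []
red [(array([255., 251.,  31.,  23.]), 0.73)]
duster [(array([317., 189.,  36.,  26.]), 0.85)]
stapler [(array([152., 113.,  57.,  38.]), 0.62)]
[0.4894 0.1309 0.3   ]
the job is handed in; nothing more can be done
```

I handed the job in at about 47 s of the 72 s limit. The spent cassette is in the tray, the yellow one is seated in the bay, and the lid is shut. `close_job` gives no verdict, so this rests on my own checks.

- **Spent cassette:** The wrist picture taken after release shows it lying flat on the tray floor, in the empty half, beside the old one.
- **Yellow cassette:** It is in with its bevel at the orange key block. A 6 N test push on its top met contact at 62.1 mm, which is level with the deck.
- **Lid:** My first push stopped early on contact, before the lid passed upright. A second, slower push shut it. A 4 N press on the free edge met it at 69.4 mm, the height of a shut lid.
- **Left-alone items:** The detector found red, the duster and the stapler within about 3 px of their starting boxes. It missed the white cassette in that last frame. White was in place in earlier pictures, and no move went near it.

Two checks are weaker than I wanted. The last comparison of two side views 0.5 s apart showed a brightness change of up to 22 levels around the printer. I took that for image noise and did not look into it. The viewer also refused my final top view because the 12-picture limit was reached.

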